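# Gauge the clamping gap of a battery module

### The job

Push the fixture's sliding jaw fully home towards the battery module. Then take the flat-handled feeler gauge out of the stand and slide its blade straight down into the narrowing gap between the module's end plate and the jaw's pressure plate until it drags snugly on both (about 6 N of drag), without forcing it. Finish while holding the gauge still and upright at that depth, gripped by its handle and not let go; leave the other things on the bench where they are.

Things in the scene. Friction and masses are not known exactly. Their poses are not given: they have to be found in the camera images.
- fixture: Clamping fixture, fixed to the bench: dark base plate 170 (x) x 270 (y) x 14 mm with a block of three metal battery cells on its -y side and the sliding jaw on its +y side. Origin: on the bench under the gap, in the plane of the end plate's face; z up, jaw slides along y. The cells span y = -8 to -102 mm, x = +-75 mm, 110 mm high.
- end_plate: Aluminium end plate of the module, fixed to the fixture, 148 x 8 mm, top edge 115 mm above the bench. Its frame coincides with the fixture's; its flat upright face that bounds the gap is the plane y = 0.
- pressure_plate: Steel plate on the jaw, 100 mm wide, 8 thick, sprung (4 N/mm, yields to +y). With the jaw home its frame is the fixture's within 1 mm. It leans away: from its top edge (115 mm high) to its lower edge (40 mm) the gap to the end plate narrows from 9.7 to 0.7 mm, +-0.5 mm, unseen, new each run. So the 4 mm blade starts to bind 43 to 52 mm below the top; drag then grows 0.4 to 0.9 N per mm.
- gap_mouth (a point): Middle of the gap's mouth when the jaw is home: in the fixture's frame at x = 0, y = 4.8 mm, z = 115 mm (top edges of both plates). Axes as the fixture's.
- jaw (a joint): How far the jaw stands from home, m: 0 = home against its stop, up to 0.045 = fully open; it slides along the fixture's y axis with 12 N of friction and stays where it is left.
- jaw_post (a point): Centre of the top of the upright post on the jaw, 126 mm above the bench. The post is 26 mm (fixture x) x 14 mm (fixture y) and stands on the jaw, whose top is 82 mm above the bench. With the jaw home it is at x = 0, y = 60 mm in the fixture's frame. Push it towards -y.
- stand: Plastic stand fixed to the bench, 140 x 90 mm, with a slotted top plate 103 mm high; in its two slots (30 mm either side of the centre, along its x axis) hang the feeler gauge and a scraper with a round wooden handle, in either order. Origin under its centre.
- gauge: Feeler gauge: flat black handle 36 (x) x 16 (y) x 45 (z) mm, and a springy steel blade, 24 mm wide (x), 4 thick (y), 85 long, pointing down. 0.1 kg. Origin: centre of the handle's underside, 103 mm above the bench in the stand; z up. Gauge x lies along the stand's x, and must lie along the fixture's x to enter the gap, either way round. The blade flexes across its thickness (0.2 N/mm at the tip).
- blade: The steel blade of the gauge, 24 x 4 x 85 mm; origin at the handle's underside, z up, so that it reaches down to z = -85 mm.
- gauge_grip (a point): Centre of the gauge's handle, 22.5 mm above its underside: where to grip it, across its 16 mm thickness (gauge y).
- blade_tip (a point): Middle of the blade's lower end, 85 mm below the handle.
- scraper: Scraper with a round wooden handle (28 mm across, 56 mm tall), in the other slot of the stand: leave alone.
- cleaner_can: Metal spray can, 54 mm across, 150 mm tall: leave alone.
- driver: Screwdriver lying on the bench: leave alone.
- spanner: Wrench lying on the bench: leave alone.
- busbar: Small copper link lying on the bench, 90 x 22 mm: leave alone.
- meter: Yellow hand multimeter lying on the bench, 80 x 150 x 35 mm: leave alone.
- spare_cell: Spare battery cell standing on the bench, 148 x 27 x 91 mm: leave alone.

How it is judged (in metres and radians):
On the way, in this order (a step that is already met when the one before it is completed fails the run):
1. the jaw is fully home (value of joint jaw below 0.0025 m), for 0.2 s.
2. the gauge is lifted clear of the stand in the fingers (height (world z) of blade_tip above 0.105 m and contact force between the fingers and gauge above 2 N), for 0.1 s.
At the end, for the whole second after the job is handed in: Jaw within 3 mm of home; gauge held still by its handle, not the blade (grip over 3 N), upright within 0.12 rad, handle clear of the plates; blade tip over 30 mm down in the gap, not on the base, and the blade pinched: 2 to 15 N on the pressure plate, over 0.5 N on the end plate (value of joint jaw below 0.003 m and contact force between the fingers and gauge above 3 N and contact force between blade and pressure_plate between 2 and 15 N and contact force between blade and end_plate above 0.5 N and z of blade_tip in the frame of fixture between 0.018 and 0.085 m and x of blade_tip in the frame of fixture between -0.045 and 0.045 m and z of gauge in the frame of fixture above 0.117 m and angle between gauge's own z axis and vertical below 0.12 rad and linear speed of gauge below 0.01 m/s and contact force between the fingers and blade below 1 N); the arm keeps its last pose, push and grip.
It fails at once if the blade is forced: over 25 N on the pressure plate or the end plate (contact force between blade and pressure_plate above 25 N or contact force between blade and end_plate above 25 N).
It fails at once if a bystander is moved by more than 30 mm (distance of any of scraper, cleaner_can, driver, spanner, busbar, meter, spare_cell from where it was at the start of the episode above 0.03 m).
It also fails if it takes over 70 s, if anything falls off the work surface, if the arm or the gripper's body presses on something with over 40 N, if the wrist force passes 120 N, or if a joint passes its speed limit or range.

### The arm

A 6-joint arm with a two-finger parallel gripper is mounted at the origin on the work surface. World frame = base frame: x ahead of the robot, y to its left, z up, the work surface at z = 0. Lengths are in mm, angles in rad, forces in N, time in s.
With the tool pointing down it reaches from about 350 to 975 mm from the base axis. Payload 17.4 kg.
Tool frame: the origin (TCP) lies on the mounting face of the last link; the fingertips stand 173 mm ahead of it and the grasp point (between the pads) lies 155 mm ahead of it; z points along the fingers, y is the line along which they close (so a half turn about z gives the same grasp; the last joint's range is limited). The gripper opens to 85 mm and grips with 20 to 120 N. Pads are 22 mm wide; open, the fingers measure 114 mm over their backs; the gripper's body (76 mm by 85 mm) begins 54 mm behind the grasp point. The pads swing forward as they close: fully open they stand 13 mm farther back than shut.
Start: joints at [-1.295, 0.116, 1.442, -0, 1.584, -0.038], TCP at [208.347, -642.048, 404.703] pointing down, gripper open.
Joint ranges: [-2.83, 2.83], [-0.83, 2.19], [0.07, 2.5], [-1.14, 4.28], [0.01, 3], [-2.97, 2.97]. Speed limits (rad/s): [1.89, 1.89, 2.22, 3.14, 3.14, 3.14].

### API

Orientations are given as a unit quaternion [x, y, z, w].
In Python, from workcell import ctrl gives the robot as it stands.
- The arm moves only by the shell command python3 steer.py 'ROWS' [FORCE]. ROWS is a JSON list of rows, 1 to 8 of them, each an object with the fields wx, wy, wz (a rotation vector in fractions of the full range, 1 being 4 rad), sx, sy, sz (the shift in shares of the most that a row can go, 1 being 62.5 mm), aperture (the finger opening in mm); a field left out counts as zero (the opening has to be given); each row shifts and turns the commanded pose from where the row before left it, along the tool's axes as they then stand; what a row does not reach is not made up. A row lasts 1/8 s, in which the tool goes at most 62.5 mm and 0.188 rad, less where a joint would pass 70% of its speed; a pose out of reach is approached as far as the arm can. The fingers move at their own pace and stop on an object; FORCE is the grip in N (left out, the last holds). Time passes only in rows, so rows that do not move let the fingers close. It prints the time, the measured TCP pose, the force, the opening and the grip force at its end. Shift and turn numbers lie between -1 and 1, and a call with a number outside is refused. Input that does not fit is refused with a message, and nothing moves.
- ctrl.get_state(): the state, without advancing time (a new reading comes with each control period).
- ctrl.get_image(name): name is "scene" or "top"; returns the picture (420x560x3 uint8, red, green, blue); there is no depth.
- ctrl.camera_params(name): a dict with "fx", "fy", "cx", "cy" (pixels), "cam_to_world" (4x4, takes a point from camera to world coordinates). Camera axes: x right, y up, looking along -z (the intrinsics and any distortion apply to the point x, -y, -z); pixel columns grow to the right and rows downward; lengths in mm; the calibration is good to about 2 mm. A picture is of the moment at which its call begins. camera_params takes no time and is no camera call.
- ctrl.hand_in(): hands the job in; it is judged then, once.
The state is a dict: "time": time; "q": joint angles; "qvel": joint speeds; "joint_efforts": joint torques, N m; "tcp_pos": TCP position; "tcp_rot": TCP orientation; "contact_force": force on the tool from outside, world axes, zero at the start; "torque": the same for the moment, N m; "gripper_width": finger opening in mm; "grip_force": force on a finger pad.
Only numpy, scipy, OpenCV 4.12 (cv2) and the standard library are available. Lean on these libraries where they do the work, as an engineer would, in place of code of your own. Each camera call takes 0.05 s, during which the arm holds its last target. There are 200 camera calls.

## Working session

There is one attempt and no reset: what is moved stays moved. The work goes in short steps, Python scripts to look and compute and a shell command to move; the robot and the scene stay as the last step left them, time stands still between calls to the robot, and variables do not carry over. Pictures are saved under pics/ and viewed, at most 10 in all, crops included, and the job is handed in when it is done.

```bash
ls; mkdir -p pics; python3 - <<'E'
from workcell import ctrl
import cv2
for n in("scene","top"):
    im=ctrl.get_image(n); cv2.imwrite(f"pics/{n}0.png",cv2.resize(im[:,:,::-1],None,fx=1.4,fy=1.4,interpolation=cv2.INTER_CUBIC))
    print(n,ctrl.camera_params(n))
s=ctrl.get_state();print(s)
E
```

```text
pics
steer.py
workcell.py
scene {'fx': 383.67198429862697, 'fy': 383.67198429862697, 'cx': 286.2173940942726, 'cy': 207.1661606732679, 'cam_to_world': array([[-3.33752431e-01, -7.66331190e-01,  5.48949744e-01,
         1.02854736e+03],
       [ 9.42533388e-01, -2.80858517e-01,  1.80967692e-01,
         7.95172989e+01],
       [ 1.54960240e-02,  5.77801870e-01,  8.16029946e-01,
         8.51895120e+02],
       [ 0.00000000e+00,  0.00000000e+00,  0.00000000e+00,
         1.00000000e+00]])}
top {'fx': 415.49260957013615, 'fy': 415.49260957013615, 'cx': 277.23112766596324, 'cy': 213.99053219454584, 'cam_to_world': array([[ 3.14821054e-03,  9.98032349e-01, -6.26220317e-02,
         4.72026418e+02],
       [-9.99736076e-01,  1.71613408e-03, -2.29092268e-02,
        -8.20627810e+01],
       [-2.27566816e-02,  6.26776273e-02,  9.97774347e-01,
         1.07744464e+03],
       [ 0.00000000e+00,  0.00000000e+00,  0.00000000e+00,
         1.00000000e+00]])}
{'time': 0.1, 'q': array([-1.29480210e+00,  1.16437814e-01,  1.44217030e+00,  4.90105833e-07,
        1.58398805e+00, -3.78199188e-02]), 'qvel': array([ 5.02305964e-05, -1.78294291e-03, -1.19203066e-03, -8.26239569e-04,
        7.01788460e-04, -7.36046830e-04]), 'joint_efforts': array([ 1.66670347e-03, -7.33667850e+01, -6.33788967e+01,  1.35118847e-05,
        5.25689000e-03,  4.46317995e-05]), 'tcp_pos': array([ 208.34823776, -642.0581055 ,  404.05353387]), 'tcp_rot': array([ 9.87715196e-01,  1.56264009e-01, -5.93677833e-05, -4.98227421e-04]), 'contact_force': array([ 0.54807118,  0.03210069, -0.1042043 ]), 'torque': array([ 0.02258481, -0.03965848, -0.01375746]), 'grip_force': 0.0, 'gripper_width': 85.63415619577005}
```

View pics/top0.png

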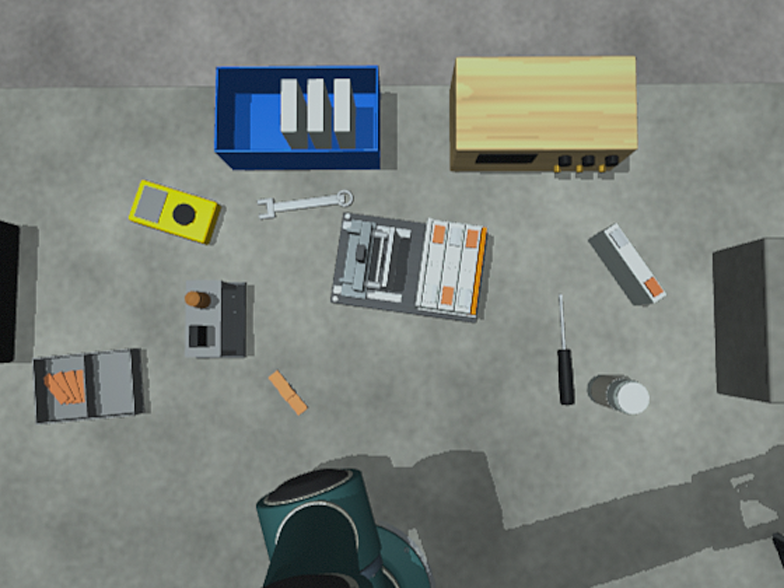

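View pics/scene0.png

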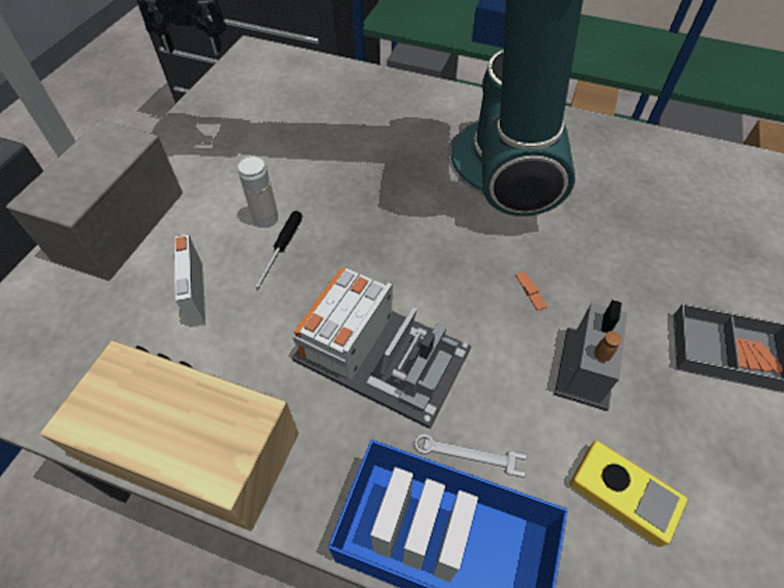

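Top: the fixture is around (410,265) with the jaw on its left (+y), and the stand is around (220,320) with the gauge at (200,337) and the scraper at (197,299). Scene: the gauge is at (612,315) and the post at (428,340). I'll zoom in next.

```bash
python3 - <<'E'
from workcell import ctrl
import cv2,numpy as np
t=ctrl.get_image("top")[:,:,::-1]; s=ctrl.get_image("scene")[:,:,::-1]
def c(im,x,y,w,h,f): return cv2.resize(im[y:y+h,x:x+w],None,fx=f,fy=f,interpolation=cv2.INTER_CUBIC)
cv2.imwrite("pics/tf.png",c(t,230,145,130,90,6))
a=c(t,125,190,65,75,6); b=c(s,385,200,70,100,4.5)
b=cv2.resize(b,(int(b.shape[1]*450/b.shape[0]),450))
cv2.imwrite("pics/st.png",np.hstack([a,b]));print(a.shape,b.shape)
cv2.imwrite("pics/sf.png",c(s,205,185,135,120,5))
E
```

```text
(450, 390, 3) (450, 315, 3)
```

View pics/tf.png

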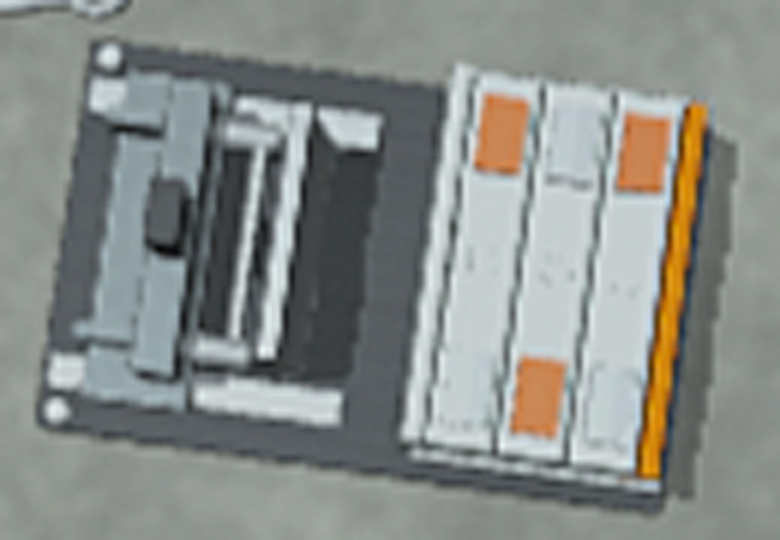

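View pics/st.png

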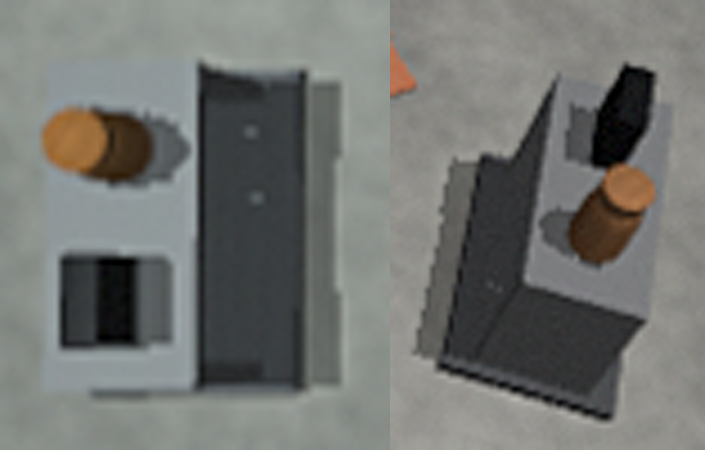

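View pics/sf.png

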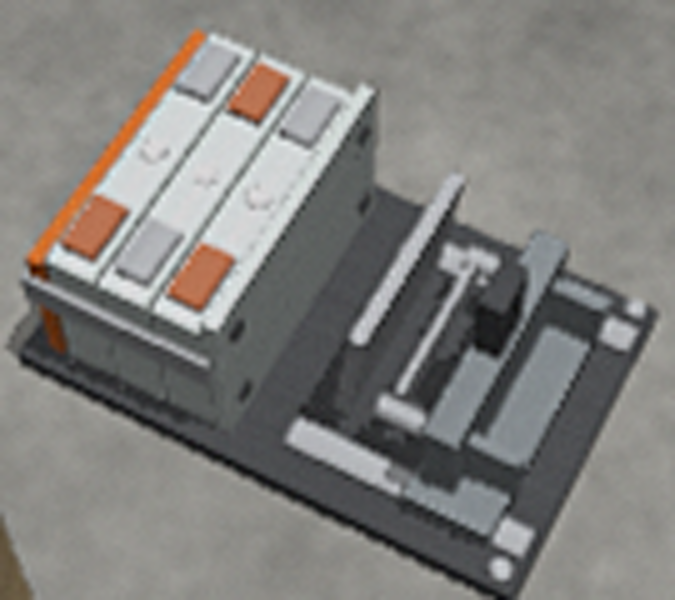

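The crops show these points, in zoomed pixels:
- **End plate:** the gap edge in the top view runs (457,63)–(402,441).
- **Post:** its top is centred near (166,214).
- **Gauge:** the grey top face spans (60–97, 255–348), with the black side and a shadow to its right.

Next I'll compute poses and cross-check them by projecting into the scene view.

```bash
cat > h.py <<'E'
import numpy as np
from workcell import ctrl
P={n:ctrl.camera_params(n) for n in("top","scene")}
def ray(n,u,v,z):
    p=P[n];T=p["cam_to_world"];d=T[:3,:3]@np.array([(u-p["cx"])/p["fx"],-(v-p["cy"])/p["fy"],-1]);o=T[:3,3]
    return o+d*(z-o[2])/d[2]
def proj(n,X):
    p=P[n];T=p["cam_to_world"];c=T[:3,:3].T@(np.asarray(X,float)-T[:3,3])
    return np.array([p["cx"]+p["fx"]*c[0]/-c[2],p["cy"]-p["fy"]*c[1]/-c[2]])
def zr(n,X,Y,ox,oy,f,z): return ray(n,(X+.5)/f-.5+ox,(Y+.5)/f-.5+oy,z)
E
python3 - <<'E'
from h import *
np.set_printoptions(precision=1,suppress=True)
tf=lambda X,Y,z:zr("top",X,Y,230,145,6,z); sf=lambda X,Y,z:zr("scene",X,Y,205,185,5,z)
A=tf(457,63,115);B=tf(402,441,115);C=sf(222,328,115);D=sf(378,92,115)
print("plate top",A,B,np.linalg.norm(A-B),"scene",C,D,np.linalg.norm(C-D))
for a,b in((A,B),(C,D)): print("yaw",np.arctan2(*(a-b)[1::-1]),"mid",(a+b)/2)
print("base",tf(92,42,14),tf(38,425,14),tf(660,510,14))
print("post",tf(166,214,126)); print("post scene",sf(505,290,126))
print("pplate top",[tf(*p,115) for p in((298,105),(262,357))])
st=lambda X,Y,z:zr("top",X,Y,125,190,6,z); ss=lambda X,Y,z:zr("scene",X-390,Y,385,200,4.5,z)
print("gauge",[st(*p,148) for p in((60,255),(97,255),(60,348),(97,348),(78.5,301.5))])
print("scraper",st(76,141,159)); print("stand edges",st(200,65,103),st(200,387,103),st(45,62,103),st(45,387,103),st(305,72,5),st(303,387,5))
for p in((627,63),(657,70)): print("gauge scene",ss(*p,148))
print("scraper scene",ss(629,187,159))
for z in(103,148):
  g=st(78.5,301.5,148);g[2]=z; u=proj("scene",g);print("g->st panel",(u-[385,200])*4.5+[390,0])
E
```

```text
plate top [ 670.6 -126.2  115. ] [ 523.  -104.9  115. ] 149.12241235626112 scene [ 668.9 -121.7  115. ] [ 526.3 -101.3  115. ] 144.01947234853824
yaw -0.14391540338127143 mid [ 596.8 -115.6  115. ]
yaw -0.1416157320458128 mid [ 597.6 -111.5  115. ]
base [700.8  26.7  14. ] [534.9  48.6  14. ] [ 499.2 -216.8   14. ]
post [609.7 -13.8 126. ]
post scene [614.8 -10.2 126. ]
pplate top [array([654.1, -64.3, 115. ]), array([555.5, -50.6, 115. ])]
gauge [array([489. , 260.7, 148. ]), array([489. , 246.7, 148. ]), array([454.1, 259.8, 148. ]), array([454.2, 245.8, 148. ]), array([471.5, 253.3, 148. ])]
scraper [531.2 251.7 159. ]
stand edges [564.9 223.4 103. ] [438.2 220.7 103. ] [566.1 285.2 103. ] [438.  281.9 103. ] [571.3 208.1   5. ] [435.  206.4   5. ]
gauge scene [455.3 246.9 148. ]
gauge scene [454.5 261.4 148. ]
scraper scene [535.4 253.4 159. ]
g->st panel [604.6 138.8]
g->st panel [634.6  90.6]
```

The manual's scale: shifts go in shares of 62.5 mm and turns go in shares of 4 rad. Converting my numbers, 36 mm is 0.576, -29.6 mm is -0.4736.

```bash
cat >> h.py <<'E'
from scipy.spatial.transform import Rotation as R
def to(x,y,z,psi,s=None):
    "remaining move in tool axes to TCP (x,y,z), pointing down, tool x at heading psi"
    s=s or ctrl.get_state();r=R.from_quat(s["tcp_rot"])
    t=R.from_matrix([[np.cos(psi),np.sin(psi),0],[np.sin(psi),-np.cos(psi),0],[0,0,-1]])
    print("rot",(r.inv()*t).as_rotvec().round(4),"d",r.inv().apply(np.array([x,y,z])-s["tcp_pos"]).round(2),"q",s["q"].round(2),"F",s["contact_force"].round(1))
E
python3 steer.py '[{"sx":0.576,"sy":-0.4736,"aperture":85},{"sx":0.576,"sy":-0.4736,"aperture":85},{"sx":0.576,"sy":-0.4736,"aperture":85},{"sx":0.576,"sy":-0.4736,"aperture":85},{"sx":0.576,"sy":-0.4736,"aperture":85},{"sx":0.576,"sy":-0.4736,"aperture":85},{"sx":0.576,"sy":-0.4736,"aperture":85},{"sx":0.576,"sy":-0.4736,"aperture":85}]' 40
python3 steer.py '[{"sx":0.576,"sy":-0.4736,"aperture":60},{"sx":0.576,"sy":-0.4736,"aperture":40},{"sx":0.576,"sy":-0.4736,"aperture":40},{"sx":0.576,"sy":-0.4736,"aperture":40},{"sx":0.576,"sy":-0.4736,"aperture":40},{"sx":0.576,"sy":-0.4736,"aperture":40},{"sx":0.576,"sy":-0.4736,"aperture":40},{"wz":0.0125,"sx":0.576,"sy":-0.4736,"aperture":40}]'
python3 steer.py '[{"wz":0.025,"aperture":40},{"wz":0.025,"aperture":40},{"wz":0.025,"aperture":40},{"wz":0.025,"aperture":40},{"sz":0.32,"aperture":40},{"sz":0.32,"aperture":40},{"aperture":40}]'
python3 -c "
from h import *
to(610.5,-12.5,266,-0.143)
import cv2
i=ctrl.get_image('scene')[150:300,190:350,::-1];cv2.imwrite('pics/p1.png',cv2.resize(i,None,fx=4,fy=4,interpolation=cv2.INTER_CUBIC))"
```

```text
time: 1.2
tcp_pos: [409.7, -326.5, 404.7]
tcp_rot: [0.988, 0.156, 0.0, 0.0]
contact_force: [0.3, -0.2, -0.7]
gripper_width: 85.1
grip_force: 0.0
time: 2.2
tcp_pos: [610.7, -12.3, 404.6]
tcp_rot: [0.991, 0.131, -0.0, 0.0]
contact_force: [-0.0, -0.4, 0.2]
gripper_width: 40.2
grip_force: 0.0
time: 3.08
tcp_pos: [609.8, -13.8, 361.7]
tcp_rot: [0.998, -0.067, -0.002, 0.0]
contact_force: [0.2, -0.8, 1.1]
gripper_width: 39.9
grip_force: 0.0
rot [0.0003 0.004  0.0081] d [ 0.94 -1.4  95.7 ] q [-0.06 -0.01  1.64 -0.    1.51  1.64] F [ 0.2 -0.8  1.1]
```

To row units: 20 mm is 0.32, 15 mm is 0.24, 0.008 rad is 0.002.

```bash
python3 steer.py '[{"wz":0.002,"sx":0.016,"sy":-0.016,"sz":0.32,"aperture":40},{"sz":0.32,"aperture":40},{"sz":0.24,"aperture":40},{"sz":0.16,"aperture":40},{"sz":0.16,"aperture":40},{"sz":0.16,"aperture":40},{"sz":0.16,"aperture":40},{"aperture":40}]'
python3 -c "
from h import *
to(610.5,-12.5,266,-0.143)
import cv2
i=ctrl.get_image('scene')[150:300,190:350,::-1];cv2.imwrite('pics/p2.png',cv2.resize(i,None,fx=4,fy=4,interpolation=cv2.INTER_CUBIC))"
```

```text
time: 4.12
tcp_pos: [611.0, -12.9, 268.8]
tcp_rot: [0.997, -0.072, -0.001, -0.0]
contact_force: [-0.8, -0.3, 0.0]
gripper_width: 40.0
grip_force: 0.0
rot [ 0.0001  0.0012 -0.0012] d [-0.58 -0.34  2.78] q [-0.06  0.05  1.74  0.    1.36  1.65] F [-0.8 -0.3  0. ]
```

View pics/p2.png

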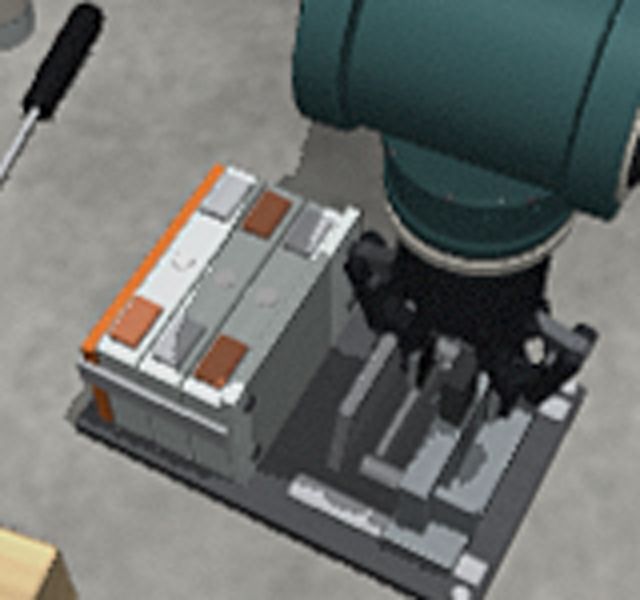

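The fingers straddle the post at about (455,375). I'll grip it so the jaw centres in the pads.

```bash
python3 steer.py '[{"aperture":12},{"aperture":10},{"aperture":10},{"aperture":10},{"aperture":10},{"aperture":10}]' 60
```

```text
time: 4.92
tcp_pos: [611.3, -12.8, 270.3]
tcp_rot: [0.997, -0.072, 0.0, -0.0]
contact_force: [-0.4, 1.1, 5.3]
gripper_width: 12.9
grip_force: 59.6
```

To row units: 4 mm is 0.064, 2 mm is 0.032.

```bash
python3 steer.py '[{"sy":0.064,"aperture":10},{"sy":0.064,"aperture":10},{"sy":0.064,"aperture":10},{"sy":0.064,"aperture":10},{"sy":0.064,"aperture":10},{"sy":0.064,"aperture":10},{"sy":0.064,"aperture":10},{"sy":0.032,"aperture":10}]'
python3 steer.py '[{"sy":0.032,"aperture":10},{"sy":0.032,"aperture":10},{"aperture":10}]';python3 steer.py '[{"sy":0.016,"aperture":10},{"sy":0.016,"aperture":10},{"aperture":10}]'
```

```text
time: 5.92
tcp_pos: [607.1, -41.8, 270.4]
tcp_rot: [0.997, -0.072, 0.001, -0.001]
contact_force: [3.0, 12.0, 4.1]
gripper_width: 13.4
grip_force: 59.6
time: 6.3
tcp_pos: [606.6, -45.8, 270.4]
tcp_rot: [0.997, -0.072, 0.001, -0.001]
contact_force: [3.6, 9.6, 5.0]
gripper_width: 13.0
grip_force: 59.7
time: 6.68
tcp_pos: [606.3, -47.7, 270.4]
tcp_rot: [0.997, -0.072, 0.001, -0.001]
contact_force: [3.9, 10.4, 3.3]
gripper_width: 13.4
grip_force: 59.6
```

```bash
for i in 1 2; do python3 steer.py '[{"sy":0.016,"aperture":10},{"sy":0.016,"aperture":10},{"aperture":10}]'|sed -n '2p;4p'; done; python3 steer.py '[{"sy":0.016,"aperture":10},{"aperture":10}]'|sed -n '2p;4p';python3 steer.py '[{"sy":0.016,"aperture":10},{"aperture":10}]'
```

```text
tcp_pos: [606.0, -49.7, 270.4]
contact_force: [3.8, 11.0, 4.3]
tcp_pos: [605.7, -51.7, 270.4]
contact_force: [3.2, 11.3, 3.9]
tcp_pos: [605.6, -52.7, 270.4]
contact_force: [3.1, 11.1, 5.3]
time: 7.92
tcp_pos: [605.5, -53.6, 270.4]
tcp_rot: [0.997, -0.072, 0.001, -0.001]
contact_force: [3.0, 11.4, 3.7]
gripper_width: 13.0
grip_force: 59.6
```

To row units: 1 mm is 0.016.

```bash
python3 steer.py '[{"sy":0.016,"aperture":10},{"aperture":10}]'|sed -n '2p;4p';python3 steer.py '[{"sy":0.016,"aperture":10},{"aperture":10}]'|sed -n '2p;4p'
```

```text
tcp_pos: [605.3, -54.7, 270.4]
contact_force: [3.0, 10.8, 4.6]
tcp_pos: [605.3, -55.2, 270.4]
contact_force: [4.3, 16.8, 3.9]
```

To row units: 1 mm is 0.016.

```bash
python3 steer.py '[{"sy":0.016,"aperture":10},{"aperture":10}]'|sed -n '2p;4p'; python3 -c "
from h import *
s=ctrl.get_state();print(s['tcp_pos'],s['torque']);to(605.5,-55.2,266,-.143)"
```

```text
tcp_pos: [605.2, -55.6, 270.4]
contact_force: [6.2, 23.2, 4.1]
[605.19343685 -55.55022704 270.39918487] [ 3.39538368 -0.79565785  0.16784475]
rot [-0.0049 -0.0018  0.0001] d [ 0.25 -0.37  4.4 ] q [-0.13  0.04  1.74  0.01  1.36  1.58] F [ 6.2 23.2  4.1]
```

The jaw is against its stop: the force climbs while the post stays put. The arm-measured home post gives the gap mouth at (597.4,-109.4), which matches the camera's (597.2,-109.2). I'll release and rise.

To row units: -30 mm is -0.48, -20 mm is -0.32.

```bash
python3 steer.py '[{"sy":0.008,"aperture":10},{"aperture":10},{"sy":-0.016,"aperture":40},{"sy":-0.016,"aperture":40},{"sy":-0.016,"aperture":40},{"sz":-0.16,"aperture":40},{"sz":-0.32,"aperture":40},{"sz":-0.48,"aperture":40}]'
python3 steer.py '[{"sz":-0.64,"aperture":60},{"aperture":60}]'|sed -n '2,4p'
python3 -c "
from h import *
to(472,253.4,285,0.02)"
```

```text
time: 9.68
tcp_pos: [604.9, -55.1, 331.3]
tcp_rot: [0.997, -0.072, -0.0, 0.0]
contact_force: [0.4, 0.0, -0.8]
gripper_width: 40.0
grip_force: 0.0
tcp_pos: [605.2, -55.1, 375.0]
tcp_rot: [0.997, -0.072, 0.003, 0.0]
contact_force: [1.5, 0.4, 0.0]
rot [ 0.0005 -0.0066 -0.1643] d [-176.73 -286.11   88.88] q [-0.13 -0.02  1.63 -0.    1.52  1.58] F [1.5 0.4 0. ]
```

To row units: -40.9 mm is -0.6544, -25.2 mm is -0.4032, -0.164 rad is -0.041.

```bash
python3 steer.py '[{"sx":-0.4032,"sy":-0.6544,"aperture":60},{"sx":-0.4032,"sy":-0.6544,"aperture":60},{"sx":-0.4032,"sy":-0.6544,"aperture":60},{"sx":-0.4032,"sy":-0.6544,"aperture":60},{"sx":-0.4032,"sy":-0.6544,"aperture":60},{"sx":-0.4032,"sy":-0.6544,"aperture":60},{"sx":-0.4032,"sy":-0.6544,"aperture":60},{"wz":-0.041,"aperture":60}]'|sed -n '2,4p'
python3 steer.py '[{"sz":0.32,"aperture":60},{"aperture":60}]'|sed -n '2,4p'
python3 -c "
from h import *
to(472,253.4,285,0.02)
import cv2
i=ctrl.get_image('scene')[170:310,340:500,::-1];cv2.imwrite('pics/p3.png',cv2.resize(i,None,fx=4,fy=4,interpolation=cv2.INTER_CUBIC))"
```

```text
tcp_pos: [470.3, 255.9, 370.2]
tcp_rot: [1.0, 0.012, 0.0, -0.0]
contact_force: [0.9, -0.7, -1.2]
tcp_pos: [471.5, 253.2, 347.5]
tcp_rot: [1.0, 0.008, -0.001, 0.001]
contact_force: [-0.7, 0.2, -0.5]
rot [ 0.0013  0.0028 -0.0043] d [ 0.69 -0.29 62.45] q [ 0.45 -0.17  1.81 -0.    1.5   2.  ] F [-0.7  0.2 -0.5]
```

View pics/p3.png

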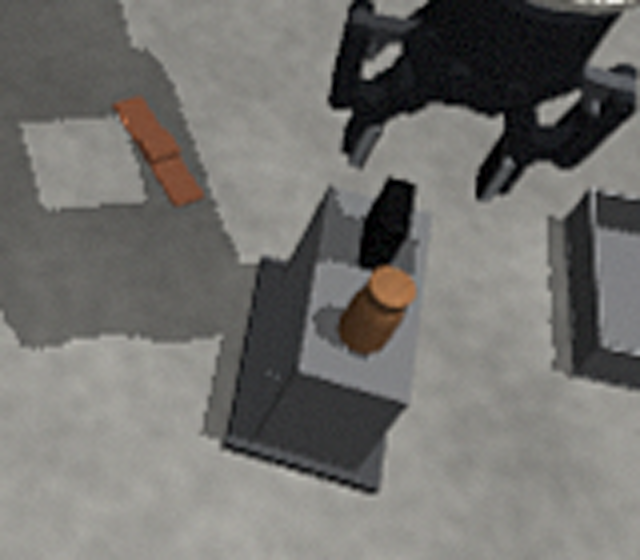

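The fingertips at (360,155) and (490,190) stand either side of the gauge handle at (395,190), so I'll descend and grip.

To row units: 15 mm is 0.24, 10 mm is 0.16.

```bash
python3 steer.py '[{"sx":0.008,"sz":0.24,"aperture":60},{"sz":0.24,"aperture":60},{"sz":0.16,"aperture":60},{"sz":0.16,"aperture":60},{"sz":0.16,"aperture":60},{"sz":0.032,"aperture":60},{"aperture":60}]'|sed -n '2,4p'
python3 steer.py '[{"aperture":30},{"aperture":12},{"aperture":12},{"aperture":12},{"aperture":12},{"aperture":12},{"aperture":12}]' 40
python3 -c "
from h import *
to(472,253.4,285,0.02)"
```

```text
tcp_pos: [472.2, 253.7, 287.8]
tcp_rot: [1.0, 0.01, 0.0, -0.0]
contact_force: [-0.3, -0.9, -0.2]
time: 12.98
tcp_pos: [472.2, 253.7, 288.0]
tcp_rot: [1.0, 0.01, 0.0, -0.0]
contact_force: [-1.1, -0.5, 5.5]
gripper_width: 15.6
grip_force: 39.5
rot [-0.0002 -0.0005 -0.0002] d [-0.2   0.32  3.03] q [ 0.45 -0.13  1.88 -0.    1.39  2.  ] F [-1.1 -0.5  5.5]
```

To row units: -25 mm is -0.4, -20 mm is -0.32.

```bash
python3 steer.py '[{"sz":-0.08,"aperture":12},{"sz":-0.24,"aperture":12},{"sz":-0.32,"aperture":12},{"sz":-0.32,"aperture":12},{"sz":-0.4,"aperture":12},{"sz":-0.4,"aperture":12},{"sz":-0.32,"aperture":12},{"aperture":12}]'
python3 -c "
from h import *
to(597.4,-109.4,410,-0.143)"
```

```text
time: 13.98
tcp_pos: [472.1, 253.7, 419.6]
tcp_rot: [1.0, 0.01, 0.001, -0.001]
contact_force: [0.3, -0.5, -1.3]
gripper_width: 15.3
grip_force: 38.9
rot [-0.0013 -0.0023  0.1628] d [118.03 365.53   9.5 ] q [ 0.45 -0.19  1.72  0.    1.61  2.  ] F [ 0.3 -0.5 -1.3]
```

To row units: 56 mm is 0.896, 31 mm is 0.496.

```bash
python3 steer.py '[{"sx":0.16,"sy":0.48,"aperture":12},{"sx":0.288,"sy":0.896,"aperture":12},{"sx":0.288,"sy":0.896,"aperture":12},{"sx":0.288,"sy":0.896,"aperture":12},{"sx":0.288,"sy":0.896,"aperture":12},{"sx":0.288,"sy":0.896,"aperture":12},{"sx":0.16,"sy":0.496,"aperture":12},{"sx":0.128,"sy":0.392,"aperture":12}]'|sed -n '2,4p'
python3 steer.py '[{"wz":0.02,"aperture":12},{"wz":0.0208,"aperture":12},{"sz":0.064,"aperture":12},{"aperture":12},{"aperture":12}]'
python3 -c "
from h import *
to(597.4,-109.4,395,-0.143)
import cv2
for n,(x,y,w,h) in dict(top=(215,140,150,90),scene=(195,130,150,150)).items():
  i=ctrl.get_image(n)[y:y+h,x:x+w,::-1];cv2.imwrite(f'pics/p4{n}.png',cv2.resize(i,None,fx=4,fy=4,interpolation=cv2.INTER_CUBIC))"
```

```text
tcp_pos: [597.7, -110.9, 416.6]
tcp_rot: [1.0, 0.009, -0.001, -0.0]
contact_force: [-0.4, 0.9, -1.4]
time: 15.6
tcp_pos: [597.4, -109.2, 413.6]
tcp_rot: [0.997, -0.071, -0.0, -0.0]
contact_force: [-0.2, -0.8, -0.3]
gripper_width: 15.5
grip_force: 39.1
rot [-0.      0.0002  0.0012] d [ 0.08  0.18 18.6 ] q [-0.22 -0.03  1.58 -0.    1.59  1.49] F [-0.2 -0.8 -0.3]
```

View pics/p4scene.png

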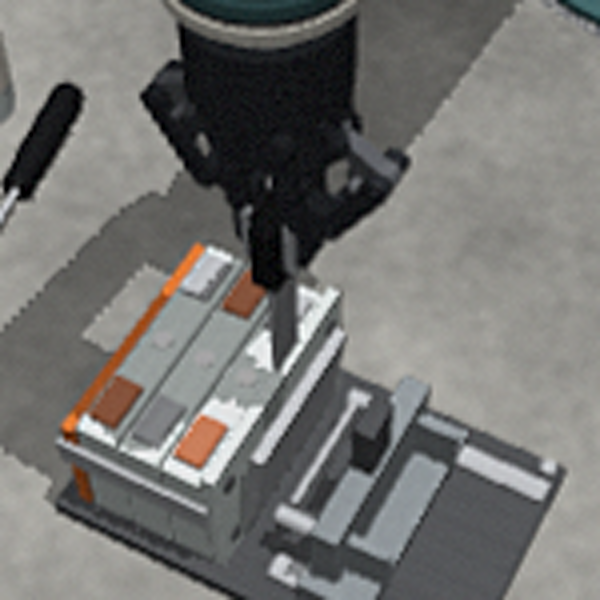

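The jaw sits home and the blade tip, at about (285,368), hangs above the gap line. I'll descend into the mouth 1 mm towards the end plate.

To row units: 10 mm is 0.16, 8 mm is 0.128.

```bash
python3 -c "
from h import *
f=lambda X:(proj('scene',X)-[195,130])*4
print(f([597.4,-109.2,143.6]),f([597.4,-109.4,115]))"
python3 steer.py '[{"sy":0.016,"sz":0.16,"aperture":12},{"sz":0.128,"aperture":12},{"sz":0.08,"aperture":12},{"sz":0.048,"aperture":12},{"aperture":12}]'|sed -n '2p;4p'
for i in 1 2 3; do python3 steer.py '[{"sz":0.032,"aperture":12},{"sz":0.032,"aperture":12},{"sz":0.032,"aperture":12},{"aperture":12}]'|sed -n '2p;4p'; done
```

```text
[283.59589311 355.40157111] [284.66250403 383.12732896]
tcp_pos: [597.2, -110.4, 387.5]
contact_force: [-0.1, -0.6, -1.6]
tcp_pos: [597.2, -110.4, 381.5]
contact_force: [0.1, 0.4, -1.7]
tcp_pos: [597.2, -110.4, 375.5]
contact_force: [0.2, -0.1, -0.9]
tcp_pos: [597.2, -110.4, 369.5]
contact_force: [0.7, -0.6, -0.7]
```

To row units: 2 mm is 0.032.

```bash
for i in 1 2 3 4; do python3 steer.py '[{"sz":0.032,"aperture":12},{"sz":0.032,"aperture":12},{"sz":0.032,"aperture":12},{"aperture":12}]'|sed -n '2p;4p'; done
python3 -c "
from h import *
import cv2
i=ctrl.get_image('scene')[170:270,215:315,::-1];cv2.imwrite('pics/p5.png',cv2.resize(i,None,fx=6,fy=6,interpolation=cv2.INTER_CUBIC))"
```

```text
tcp_pos: [597.2, -110.4, 363.5]
contact_force: [-0.4, -0.3, -1.2]
tcp_pos: [597.2, -110.4, 357.5]
contact_force: [0.6, 0.4, -1.4]
tcp_pos: [597.2, -110.4, 351.4]
contact_force: [0.2, -0.8, -1.1]
tcp_pos: [597.2, -110.4, 345.5]
contact_force: [-0.2, 1.0, -0.9]
```

View pics/p5.png

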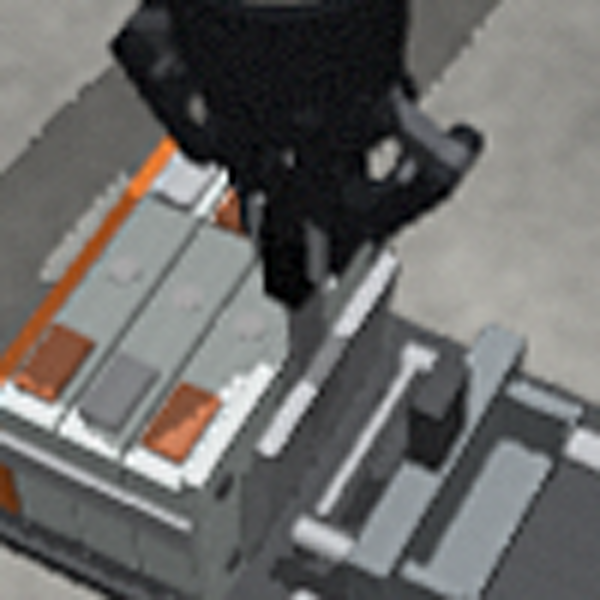

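The blade is between the plates at about (305,340), with no contact force yet. I'll creep down, watching the vertical force.

To row units: 1 mm is 0.016.

```bash
for i in 1 2 3 4 5; do python3 steer.py '[{"sz":0.016,"aperture":12},{"sz":0.016,"aperture":12},{"aperture":12},{"aperture":12}]'|sed -n '2p;4p'; done
```

```text
tcp_pos: [597.2, -110.4, 343.7]
contact_force: [-0.3, 0.1, -0.5]
tcp_pos: [597.2, -110.3, 341.7]
contact_force: [-0.4, -0.4, -1.2]
tcp_pos: [597.2, -110.4, 339.7]
contact_force: [-0.5, 0.1, -2.0]
tcp_pos: [597.2, -110.4, 337.7]
contact_force: [0.1, -0.9, -1.2]
tcp_pos: [597.2, -110.4, 335.6]
contact_force: [-0.8, -0.9, -1.5]
```

```bash
for i in 1 2 3 4 5; do python3 steer.py '[{"sz":0.016,"aperture":12},{"sz":0.016,"aperture":12},{"aperture":12},{"aperture":12}]'|sed -n '2p;4p'; done
```

```text
tcp_pos: [597.2, -110.4, 333.6]
contact_force: [0.1, -0.2, -1.5]
tcp_pos: [597.2, -110.4, 331.7]
contact_force: [0.1, -0.9, 0.6]
tcp_pos: [597.2, -110.4, 329.7]
contact_force: [1.0, -1.1, 1.8]
tcp_pos: [597.2, -110.4, 327.7]
contact_force: [0.5, -0.7, 1.7]
tcp_pos: [597.2, -110.4, 325.7]
contact_force: [0.2, -0.6, 3.3]
```

To row units: 1 mm is 0.016.

```bash
for i in 1 2; do python3 steer.py '[{"sz":0.016,"aperture":12},{"aperture":12},{"aperture":12},{"aperture":12}]'|sed -n '2p;4,6p'; done; python3 steer.py '[{"aperture":12},{"aperture":12}]'
```

```text
tcp_pos: [597.2, -110.4, 324.7]
contact_force: [0.5, -0.7, 5.2]
gripper_width: 15.4
grip_force: 40.0
tcp_pos: [597.2, -110.4, 323.8]
contact_force: [0.3, 0.4, 4.7]
gripper_width: 15.3
grip_force: 40.0
time: 26.12
tcp_pos: [597.2, -110.4, 323.8]
tcp_rot: [0.997, -0.072, 0.0, 0.0]
contact_force: [-0.4, 0.2, 4.0]
gripper_width: 15.4
grip_force: 40.0
```

The drag is about 6 N above baseline. Onset was at about 53 mm depth, where binding is expected, and everything is still. Handing in.

```bash
python3 -c "
from workcell import ctrl
print(ctrl.hand_in())"
```

```text
the job is handed in; nothing more can be done
None
```

I pushed the jaw home and handed the job in with the gauge held still and upright by its handle, its blade about 61 mm down in the gap with roughly 6 N of drag; the hand-in returned no verdict.

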